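Clear the vial cooler's lid and hold it open

ROBOT

A 6-joint arm with a two-finger parallel gripper is mounted at the origin on the work surface. World frame = base frame: x ahead of the robot, y to its left, z up, the work surface at z = 0. Lengths are in m, angles in rad, forces in N, time in s.
With the tool pointing down it reaches from about 0.3 to 0.875 m from the base axis. Payload 6.4 kg.
Tool frame: the origin (TCP) lies midway between the tips of the shut fingers; the grasp point (between the pads) lies 19 mm behind it; z points along the fingers, y is the line along which they close (so a half turn about z gives the same grasp; the last joint's range is limited). The gripper opens to 85 mm and grips with 20 to 120 N. Pads are 22 mm wide; open, the fingers measure 114 mm over their backs; the gripper's body (76 mm by 85 mm) begins 54 mm behind the grasp point. The pads swing forward as they close: fully open they stand 13 mm farther back than shut.
Start: joints at [-1.38, 0.181, 1.607, -0, 1.354, -0.206], TCP at [0.222, -0.53, 0.231] pointing down, gripper open.
Joint ranges: [-2.99, 2.99], [-0.89, 2.07], [0.3, 2.58], [-1.14, 4.28], [0, 2.63], [-3.12, 3.12]. Speed limits (rad/s): [2.57, 2.57, 3.01, 3.14, 3.14, 3.14].

INTERFACE

Orientations are given as a unit quaternion [w, x, y, z].
In Python, from bench import ctrl gives the robot as it stands. The module is installed in compiled form; this text tells all that it offers.
- The arm moves only by the tool move_arm, never from a script. Its argument "plan" is one flat list of numbers, 6 for each row, row after row: the shift along the world's x, y, z in units of 50 mm (1.0 is 50 mm), then the turn, a rotation vector about the world's x, y, z in rad. A call has 1 to 10 rows; each row is the pose to reach, as a shift and turn from the pose commanded when the call began; what a row does not reach only later rows make up. A row lasts 1/8 s, in which the tool goes at most 62.5 mm and 10.7 degrees, less where a joint would pass 70% of its speed; a pose out of reach is approached as far as the arm can. A call with a gripper value outside its range is refused whole. "grip" is the finger opening in mm, from 0 to 85.4, set as the call begins (left out, the last holds). The fingers move at their own pace and stop on an object; the grip force is fixed at half the most. Time passes only in rows, so rows that repeat a pose let the fingers close. It gives the time, the measured TCP pose, the force, the opening and the grip force at its end, in the units of the state.
- ctrl.get_obs(): the state, without advancing time (a new reading comes with each control period).
- ctrl.camera(name): name is "side" or "top"; returns a dict with "pixels" (384x512x3 uint8, red, green, blue), "fx", "fy", "cx", "cy" (pixels), "dist_coeffs" ([k1, k2, p1, p2, k3] as OpenCV has them; the pictures are not rectified), "origin" and "attitude" of the camera in the world. Camera axes: x right, y down, z forward; pixel columns grow to the right and rows downward; lengths in m; the calibration is good to about 2 mm. A picture is of the moment at which its call begins. There is no depth.
- ctrl.hand_in(): hands the job in; it is judged then, once.
The state is a dict: "time_s": time; "q": joint angles; "dq": joint speeds; "joint_efforts": joint torques, N m; "eef_pos": TCP position; "eef_rot": TCP orientation; "wrist_force": force on the tool from outside, world axes, zero at the start; "torque": the same for the moment, N m; "opening": opening from 0.0 (shut) to 1.0 (fully open); "grasp_force": force on a finger pad.
Only numpy, scipy, OpenCV 4.12 (cv2) and the standard library are available. Lean on these libraries where they do the work, as an engineer would, in place of code of your own. Each camera call takes 0.05 s, during which the arm holds its last target. There are 200 camera calls.

TASK

The amber bottle is standing on the lid of the white vial cooler: take it off and stand it upright on the blue mat, never letting it tip over. Then lift the cooler's lid and hold it half open, at 45 degrees from closed, so that the vials can be taken out. The lid falls shut by itself, so finish with the gripper still holding it there and do not let go; leave the vial rack, the jar and the beaker where they stand.

Things in the scene. Friction and masses are not known exactly. Their poses are not given: they have to be found in the camera images.
- cooler: White bench-top vial cooler, a fixed box 220 mm deep (x) by 240 mm wide (y), 110 mm high without its lid, 122 mm with it. Origin: centre of its underside on the bench. Its x axis points from its front (handle side) to its back (hinge side), z up. It stands turned by up to about 15 degrees.
- lid (a joint): Angle of the cooler's hinged lid in rad: 0 closed, grows as the front edge rises, stops at 1.75. A 12 mm thick white frame with a dark window, 215 mm from hinge to front edge, 240 mm wide, 0.35 to 0.7 kg. The hinge turns freely, no spring or latch: let go below about 1.5 the lid falls shut.
- hinge (a point): Middle of the lid's hinge line, at the top back edge of the cooler, 110 mm above the bench and 105 mm behind the cooler's centre. The hinge line runs along the cooler's y axis. Axes as the cooler's. The point does not move with the lid.
- handle (a point): Middle of the lid's handle: a round steel bar, 12 mm thick, 120 mm long, parallel to the hinge, 45 mm before the lid's front edge (39 mm gap) on two 10 mm rods (100 mm free between them). Lid closed: 116 mm above the bench, clear below, 260 mm before and 6 mm above the hinge line. Moves with the lid and may turn between the fingers. Axes: x to the hinge, y along the bar, z out of the lid's top.
- bottle_center (a point): Amber bottle, about 0.2 kg, 104 mm high, round, z up its axis. This point: on the axis, 52 mm above its foot. Body 56 mm in diameter up to 60 mm above the foot, sloping to a 26 mm neck at 76 mm, then a white cap, 32 mm in diameter, from 80 to 104 mm, which can be grasped. Starts upright on the closed lid's window.
- mat: Blue square mat, 150 by 150 mm, 3 mm thick, fixed flat on the bench to the left or right of the cooler. Origin: centre of its underside; x and y along its sides.
- rack: Bystander: white block 90 (x) by 130 (y) mm, 30 mm high, with eight blue-capped amber vials, 54 mm high over the caps; loose. Origin: centre of its underside.
- jar: Bystander: closed jar with a blue cap, 64 mm in diameter, 100 mm high; loose. Origin: centre of its underside.
- beaker: Bystander: open steel beaker, 70 mm in diameter at the rim, 85 mm high; loose. Origin: centre of its underside.
There are look-alikes about, which are no part of the job. Leave any green look-alike of the part that bears bottle_center alone.

How it is judged:
By the outcome, as a careful person would: the job done as asked, in the order asked, and still so for the second after the job is handed in, while the arm keeps its last pose, push and grip.
It also fails if it takes over 56 s, if anything falls off the work surface, if the arm or the gripper's body presses on something with over 40 N, if the wrist force passes 120 N, or if a joint passes its speed limit or range.

## Working session

There is one attempt and no reset: what is moved stays moved. The work goes in short steps, Python scripts to look and compute and a tool call to move; the robot and the scene stay as the last step left them, time stands still between calls to the robot, and variables do not carry over. Pictures are saved under pics/ and viewed, at most 10 in all, crops included, and the job is handed in when it is done.

Besides the shell and the picture viewer there is one more tool, called as name(argument=value, ...) on one line, values as JSON. move_arm: Moves the arm, as the interface text tells. Its arguments: {"type":"object","properties":{"plan":{"type":"array"},"grip":{"type":"number"}},"required":["plan"]}

```bash
mkdir -p pics; cat > h.py <<'E'
import numpy as np, cv2
from scipy.spatial.transform import Rotation as R
from bench import ctrl
def att(c):
    a=np.array(c["attitude"],float)
    return a if a.shape==(3,3) else R.from_quat(a[[1,2,3,0]]).as_matrix()
def ray(c,px):
    K=np.array([[c["fx"],0,c["cx"]],[0,c["fy"],c["cy"]],[0,0,1]])
    p=cv2.undistortPoints(np.array(px,float).reshape(-1,1,2),K,np.array(c["dist_coeffs"],float)).reshape(-1,2)
    return np.c_[p,np.ones(len(p))]@att(c).T
def plane(c,px,z):
    d=ray(c,px);o=np.array(c["origin"]);return o+d*((z-o[2])/d[:,2])[:,None]
def proj(c,P):
    K=np.array([[c["fx"],0,c["cx"]],[0,c["fy"],c["cy"]],[0,0,1]])
    A=att(c).T;t=-A@np.array(c["origin"])
    return cv2.projectPoints(np.array(P,float).reshape(-1,1,3),cv2.Rodrigues(A)[0],t,K,np.array(c["dist_coeffs"],float))[0].reshape(-1,2)
def snap(n,f=None):
    c=ctrl.camera(n)
    if f: cv2.imwrite("pics/"+f,c["pixels"][:,:,::-1])
    return c
E
python3 - <<'E'
from h import *
import pickle
for n in("top","side"):
    c=snap(n,n+"0.png");pickle.dump(c,open(n+"0.pkl","wb"));print(n,c["origin"],c["attitude"],c["fx"],c["dist_coeffs"])
o=ctrl.get_obs();print(o["eef_rot"],o["time_s"])
E
```

```text
top [ 0.48908884 -0.01493349  1.32292727] [ 0.03295085 -0.70599571  0.70697576 -0.02587592] 463.093871298027 [0.06444102 0.         0.         0.         0.        ]
side [0.10500503 0.66089921 0.84513894] [ 0.12721288 -0.26972831  0.87071462 -0.39104931] 471.54044939332175 [0.02014785 0.         0.         0.         0.        ]
[-7.79044625e-04  9.80382868e-01  1.97101053e-01  2.82849159e-06] 0.1
```

View pics/top0.png

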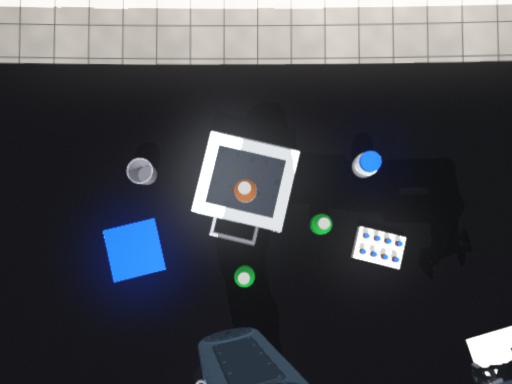

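View pics/side0.png

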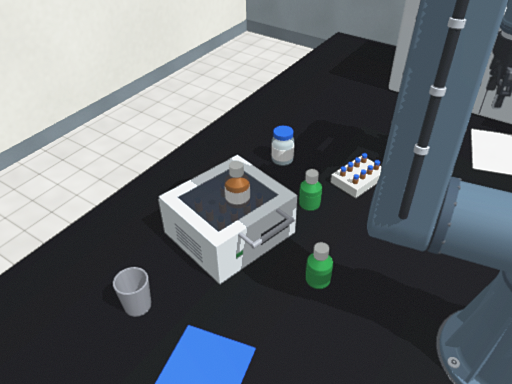

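The top view shows the lid with corners near (212,132), (299,149), (278,231) and (193,212). The handle is at about (234,240), the amber cap at (245,188) and the mat at (134,250). Green look-alikes stand at (321,224) and (245,276). The side view agrees with this.

```bash
python3 - <<'E'
from h import *
import pickle
t=pickle.load(open("top0.pkl","rb"));s=pickle.load(open("side0.pkl","rb"))
im=t["pixels"];hsv=cv2.cvtColor(im,cv2.COLOR_RGB2HSV)
def big(m,roi):
    k=np.zeros(m.shape,np.uint8);x0,y0,x1,y1=roi;k[y0:y1,x0:x1]=255
    m=cv2.bitwise_and(m,k);c=cv2.findContours(m,cv2.RETR_EXTERNAL,cv2.CHAIN_APPROX_NONE)[0];return max(c,key=cv2.contourArea)
m=cv2.inRange(hsv,(100,150,130),(125,255,255))
c=big(m,(90,205,180,295));b=cv2.boxPoints(cv2.minAreaRect(c));P=plane(t,b,.003)
print("mat",P.mean(0),P[:,:2].round(3).tolist(),"sides",np.linalg.norm(P-np.roll(P,1,0),axis=1))
# lid
m=cv2.inRange(hsv,(0,0,120),(180,70,255));c=big(cv2.morphologyEx(m,cv2.MORPH_OPEN,np.ones((5,5))),(180,120,310,240))
r=cv2.minAreaRect(c);b=cv2.boxPoints(r);P=plane(t,b,.122);print("lid px",b.tolist());print("lid",P.mean(0),P[:,:2].round(4).tolist(),np.linalg.norm(P-np.roll(P,1,0),axis=1))
a=cv2.approxPolyDP(c,8,True).reshape(-1,2);print("approx",a.tolist(),plane(t,a,.122)[:,:2].round(4).tolist())
# handle
m=cv2.inRange(hsv,(0,0,70),(180,90,255));k=np.zeros_like(m);
cv2.imwrite("pics/x.png",cv2.resize(im[125:300,185:345,::-1],None,fx=4,fy=3.4,interpolation=cv2.INTER_CUBIC))
# cap: grey blob in the window
m=cv2.inRange(hsv,(0,0,120),(180,80,255));c=big(m,(230,174,258,200));M=cv2.moments(c);p=[M['m10']/M['m00'],M['m01']/M['m00']]
print("cap",p,cv2.contourArea(c),plane(t,[p],.226))
# side cap
i2=cv2.cvtColor(s["pixels"],cv2.COLOR_RGB2HSV)
c=big(cv2.inRange(i2,(0,0,80),(180,80,255)),(226,150,248,177));M=cv2.moments(c);p2=[M['m10']/M['m00'],M['m01']/M['m00']];print("sidecap",p2,cv2.boundingRect(c))
A,B=np.array(t["origin"]),np.array(s["origin"]);d=ray(t,[p])[0];e=ray(s,[p2])[0]
u=np.linalg.lstsq(np.c_[d,-e],B-A,rcond=None)[0];print(A+d*u[0],B+e*u[1])
for n,p,z in(("green1",(322,222),.1),("green2",(245,272),.1),("beaker",(140,171),.085),("jar",(371,160),.1)): print(n,plane(t,[p],z)[0])
E
```

```text
mat [0.45676065 0.34290032 0.003     ] [[0.512, 0.439], [0.549, 0.287], [0.401, 0.248], [0.365, 0.398]] sides [0.15315354 0.15651584 0.15394268 0.15493575]
lid px [[189.48126220703125, 212.530517578125], [208.9117431640625, 128.97946166992188], [300.4273986816406, 150.26217651367188], [280.9969177246094, 233.813232421875]]
lid [0.63661355 0.02468716 0.122     ] [[0.5547, 0.1686], [0.7749, 0.1196], [0.7176, -0.1207], [0.4993, -0.0687]] [0.24362464 0.22553667 0.24703848 0.22438576]
approx [[210, 131], [191, 211], [281, 231], [299, 151]] [[0.7695, 0.1167], [0.5587, 0.1647], [0.5065, -0.0687], [0.7156, -0.117]]
cap [244.06439393939394, 187.5719696969697] 132.0 [[0.60832487 0.02328056 0.226     ]]
sidecap [236.54957507082153, 165.84088762983947] (226, 154, 22, 23)
[0.60872855 0.02340994 0.22228624] [0.60535908 0.02120609 0.2218432 ]
green1 [ 0.53045155 -0.17762363  0.1       ]
green2 [0.4001999  0.02493776 0.1       ]
beaker [0.66895405 0.30830436 0.085     ]
jar [ 0.69467607 -0.30890835  0.1       ]
```

View pics/x.png

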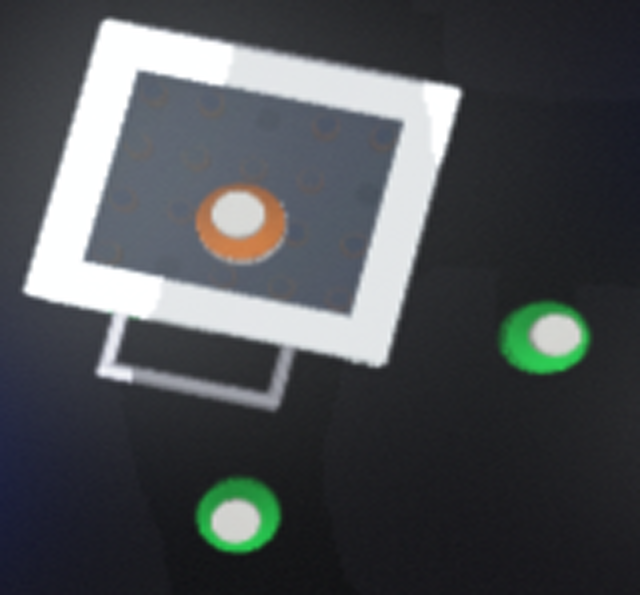

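move_arm(plan=[0,0,1.4,0,0,0,7.7,11.04,1.4,0,0,0.953,7.7,11.04,1.4,0,0,0.953,7.7,11.04,1.4,0,0,0.953,7.7,11.04,1.4,0,0,0.953,7.7,11.04,1.4,0,0,0.953,7.7,11.04,1.4,0,0,0.953,7.7,11.04,1.4,0,0,0.953,7.7,11.04,1.4,0,0,0.953,7.7,11.04,1.4,0,0,0.953], grip=85)

```text
time_s: 1.35
eef_pos: [0.5447, -0.067, 0.2998]
eef_rot: [-0.0, 0.781, 0.625, -0.0]
wrist_force: [1.3, -2.8, 0.4]
opening: 0.994
grasp_force: 0.0
```

```bash
python3 - <<'E'
from h import *
import pickle
t=pickle.load(open("top0.pkl","rb"))
print(plane(t,[(209.5,235),(253.75,244.1)],.120))
th=np.radians(-12.7);ex=np.array([np.cos(th),np.sin(th)])
print("pred handle",np.array([.6376,.0239])-.1525*ex)
o=ctrl.get_obs();print(o["eef_pos"],R.from_quat(np.array(o["eef_rot"])[[1,2,3,0]]).as_matrix().round(4),o["q"],o["time_s"])
E
```

```text
[[0.49648142 0.11635848 0.12      ]
 [0.47287733 0.00175932 0.12      ]]
pred handle [0.48883098 0.05742655]
[ 0.54473514 -0.06702046  0.29984243] [[ 2.191e-01  9.757e-01 -2.000e-04]
 [ 9.757e-01 -2.191e-01 -1.000e-04]
 [-1.000e-04 -2.000e-04 -1.000e+00]] [-3.38652454e-01  7.18837175e-02  1.58956537e+00 -1.38447068e-04
  1.48032635e+00 -1.17705925e-01] 1.35
```

move_arm(plan=[0.6,0.9,0,0,0,0,1.0,1.5,0,0,0,0,1.0,1.5,0,0,0,0,1.0,1.5,0,0,0,0])

```text
time_s: 1.85
eef_pos: [0.5935, 0.0057, 0.2995]
eef_rot: [-0.0, 0.781, 0.625, -0.001]
wrist_force: [1.0, -0.4, 0.3]
opening: 0.998
grasp_force: 0.0
```

move_arm(plan=[0.27,0.33,0,0,0,0,0.27,0.33,-0.7,0,0,0,0.27,0.33,-1.3,0,0,0,0.27,0.33,-1.8,0,0,0,0.27,0.33,-2.05,0,0,0,0.27,0.33,-2.05,0,0,0,0.27,0.33,-2.05,0,0,0])

```text
time_s: 2.72
eef_pos: [0.6084, 0.0223, 0.1989]
eef_rot: [0.001, 0.781, 0.625, 0.001]
wrist_force: [0.0, 0.3, -0.3]
opening: 0.993
grasp_force: 0.0
```

move_arm(plan=[0,0,0,0,0,0,0,0,0,0,0,0,0,0,0,0,0,0,0,0,0,0,0,0,0,0,0,0,0,0,0,0,0,0,0,0,0,0,0,0,0,0], grip=15)

```text
time_s: 3.6
eef_pos: [0.6076, 0.0225, 0.1981]
eef_rot: [0.0, 0.781, 0.625, 0.0]
wrist_force: [-2.1, 1.1, 6.2]
opening: 0.353
grasp_force: 59.3
```

move_arm(plan=[0,0,0.2,0,0,0,0,0,0.5,0,0,0,0,0,0.9,0,0,0,0,0,1.2,0,0,0,0,0,1.2,0,0,0])

```text
time_s: 4.22
eef_pos: [0.6086, 0.0223, 0.26]
eef_rot: [0.002, 0.781, 0.625, 0.001]
wrist_force: [0.2, 0.4, -2.6]
opening: 0.358
grasp_force: 59.5
```

```bash
python3 - <<'E'
from h import *
snap("side","s1.png")
o=ctrl.get_obs();print(o["eef_pos"],o["wrist_force"],o["opening"],o["grasp_force"])
E
```

```text
[0.60791466 0.02243491 0.2585088 ] [ 0.49533531 -0.39574566 -2.86086744] 0.35955110848974253 59.472466707229614
```

View pics/s1.png

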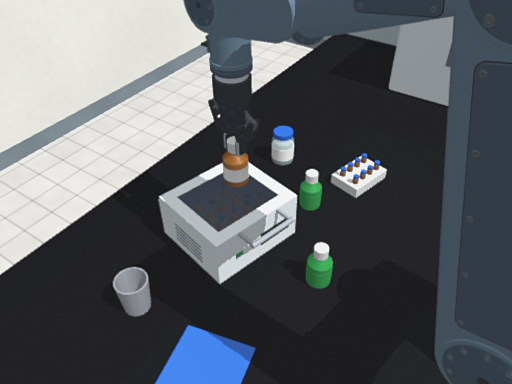

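The bottle hangs upright in the gripper at (235,165), clear of the lid. Next I carry it to the mat.

move_arm(plan=[-0.1,0.2,0.2,0,0,0,-0.4,0.8,0.2,0,0,0,-0.8,1.6,0.2,0,0,0,-1.2,2.5,0.2,0,0,0,-1.6,3.4,0.2,0,0,0,-2.0,4.3,0.2,0,0,0,-2.4,5.1,0.2,0,0,0,-2.75,5.85,0.2,0,0,0,-2.95,6.25,0,0,0,0,-3.02,6.41,-0.2,0,0,0])

```text
time_s: 5.52
eef_pos: [0.4551, 0.3444, 0.2472]
eef_rot: [-0.0, 0.78, 0.626, -0.0]
wrist_force: [0.0, -0.3, -2.4]
opening: 0.357
grasp_force: 59.6
```

move_arm(plan=[0,0,-0.2,0,0,0,0,0,-0.7,0,0,0,0,0,-1.3,0,0,0,0,0,-1.9,0,0,0,0,0,-2.4,0,0,0,0,0,-2.7,0,0,0,0,0,-2.8,0,0,0,0,0,-2.8,0,0,0])

```text
time_s: 6.52
eef_pos: [0.457, 0.3429, 0.1079]
eef_rot: [0.0, 0.781, 0.625, 0.0]
wrist_force: [-0.3, 0.5, -1.7]
opening: 0.357
grasp_force: 59.7
```

move_arm(plan=[0,0,-0.2,0,0,0,0,0,-0.4,0,0,0,0,0,-0.5,0,0,0,0,0,-0.54,0,0,0,0,0,-0.57,0,0,0,0,0,-0.57,0,0,0])

```text
time_s: 7.28
eef_pos: [0.4567, 0.3431, 0.0793]
eef_rot: [0.0, 0.781, 0.625, 0.0]
wrist_force: [-0.3, 0.0, -2.4]
opening: 0.36
grasp_force: 59.9
```

move_arm(plan=[0,0,-0.02,0,0,0,0,0,-0.03,0,0,0,0,0,-0.03,0,0,0])

```text
time_s: 7.65
eef_pos: [0.4569, 0.3435, 0.0791]
eef_rot: [-0.0, 0.781, 0.625, 0.001]
wrist_force: [-3.6, -0.8, 9.3]
opening: 0.355
grasp_force: 60.7
```

Contact with the mat. Now I release and back off.

move_arm(plan=[0,0,0.01,0,0,0,0,0,0.02,0,0,0,0,0,0.02,0,0,0,0,0,0.02,0,0,0,0,0,0.02,0,0,0,0,0,0.02,0,0,0], grip=60)

```text
time_s: 8.4
eef_pos: [0.4565, 0.343, 0.0785]
eef_rot: [-0.0, 0.781, 0.625, -0.0]
wrist_force: [0.1, 0.4, -0.5]
opening: 0.701
grasp_force: 0.0
```

move_arm(plan=[0,0,0.2,0,0,0,0,0,0.6,0,0,0,0,0,1.2,0,0,0,0,0,2.0,0,0,0,0,0,2.8,0,0,0,0,0,3.2,0,0,0,0,0,3.2,0,0,0])

```text
time_s: 9.28
eef_pos: [0.4577, 0.3436, 0.2413]
eef_rot: [0.001, 0.781, 0.625, 0.002]
wrist_force: [0.1, 0.5, -0.1]
opening: 0.701
grasp_force: 0.0
```

```bash
python3 - <<'E'
from h import *
snap("side","s2.png");snap("top","t2.png")
o=ctrl.get_obs();print(o["eef_pos"],o["opening"])
E
```

```text
[0.456149   0.34286203 0.23808603] 0.7025264786142379
```

View pics/s2.png

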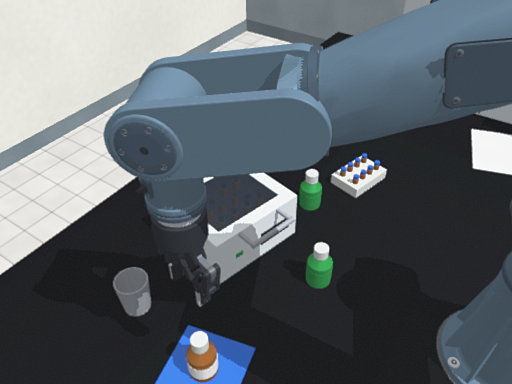

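The bottle stands upright on the mat at (202,358). Next is the handle.

move_arm(plan=[0.1,-0.9,0,0,0,0,0.2,-1.9,0,0,0,0,0.3,-2.9,0,0,0,0,0.42,-3.9,0,0,0,0,0.52,-4.8,0,0,0,0,0.58,-5.4,0,0,0,0,0.62,-5.7,0,0,0,0,0.62,-5.7,-0.6,0,0,0,0.62,-5.7,-1.4,0,0,0,0.62,-5.7,-1.8,0,0,0], grip=34)

```text
time_s: 10.62
eef_pos: [0.4855, 0.0588, 0.1455]
eef_rot: [-0.002, 0.781, 0.625, -0.002]
wrist_force: [0.3, -0.2, -0.2]
opening: 0.399
grasp_force: 0.0
```

move_arm(plan=[0,0,0,0,0,0,0,0,0,0,0,0])

```text
time_s: 10.88
eef_pos: [0.4879, 0.0584, 0.1491]
eef_rot: [0.0, 0.781, 0.625, 0.0]
wrist_force: [0.5, 0.0, -0.5]
opening: 0.397
grasp_force: 0.0
```

```bash
python3 - <<'E'
from h import *
c=snap("side");d=snap("top")
a=c["pixels"][180:290,190:340];b=d["pixels"][170:280,180:290]
cv2.imwrite("pics/c3.png",np.hstack([cv2.resize(a,(450,330)),cv2.resize(b,(330,330))])[:,:,::-1])
o=ctrl.get_obs();print(o["eef_pos"],o["opening"],proj(c,[o["eef_pos"]]))
E
```

```text
[0.4883585  0.05813742 0.14973422] 0.3974966149680903 [[272.05206709 220.77047966]]
```

View pics/c3.png

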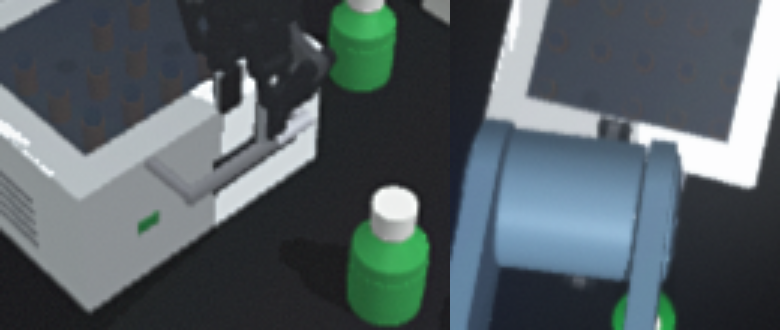

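Side crop: the fingers are above the bar at about (255,120) and straddle it. I go down watching the force.

move_arm(plan=[0,0,-0.15,0,0,0,0,0,-0.3,0,0,0,0,0,-0.45,0,0,0,0,0,-0.6,0,0,0,0,0,-0.6,0,0,0])

```text
time_s: 11.6
eef_pos: [0.4869, 0.0581, 0.1176]
eef_rot: [-0.001, 0.781, 0.625, -0.001]
wrist_force: [-0.0, 0.4, -0.5]
opening: 0.402
grasp_force: 0.0
```

move_arm(plan=[0,0,-0.12,0,0,0,0,0,-0.24,0,0,0,0,0,-0.36,0,0,0,0,0,-0.46,0,0,0,0,0,-0.46,0,0,0])

```text
time_s: 12.22
eef_pos: [0.4871, 0.0581, 0.095]
eef_rot: [-0.0, 0.781, 0.625, -0.0]
wrist_force: [0.1, 1.0, 0.1]
opening: 0.399
grasp_force: 0.0
```

move_arm(plan=[0,0,0,0,0,0,0,0,0,0,0,0,0,0,0,0,0,0,0,0,0,0,0,0,0,0,0,0,0,0], grip=0)

```text
time_s: 12.85
eef_pos: [0.4867, 0.0582, 0.0958]
eef_rot: [-0.001, 0.781, 0.625, -0.001]
wrist_force: [-5.5, 0.6, 5.3]
opening: 0.115
grasp_force: 58.6
```

move_arm(plan=[0.01,0,0.22,0,0,0,0.03,-0.01,0.45,0,0,0,0.06,-0.01,0.68,0,0,0,0.1,-0.02,0.9,0,0,0,0.15,-0.03,1.12,0,0,0,0.2,-0.05,1.34,0,0,0,0.27,-0.06,1.56,0,0,0,0.345,-0.08,1.77,0,0,0,0.345,-0.08,1.77,0,0,0])

```text
time_s: 13.98
eef_pos: [0.5036, 0.0542, 0.1852]
eef_rot: [-0.001, 0.781, 0.625, -0.001]
wrist_force: [-8.8, 2.0, 2.7]
opening: 0.112
grasp_force: 58.4
```

```bash
python3 - <<'E'
from h import *
c=snap("side","s4.png")
o=ctrl.get_obs();print(o["eef_pos"],o["opening"],o["grasp_force"],o["wrist_force"],o["torque"])
E
```

```text
[0.50345615 0.05425111 0.1848972 ] 0.10931789181239021 58.417314291000366 [-9.76205898  0.52178686  1.93054747] [ 0.15005093  1.52759099 -0.14026536]
```

View pics/s4.png

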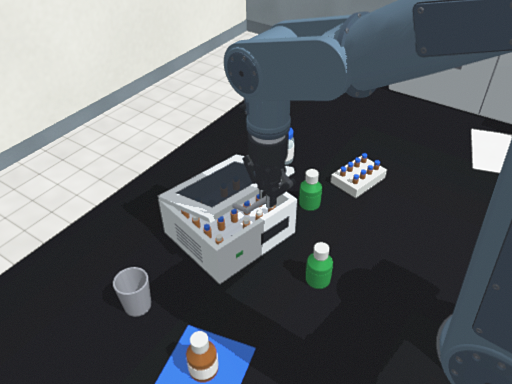

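The lid follows the gripper and the vials show inside. The bottle still stands at (202,358). I continue along the arc.

move_arm(plan=[0.085,-0.02,0.21,0,0,0,0.18,-0.04,0.415,0,0,0,0.285,-0.065,0.615,0,0,0,0.39,-0.09,0.81,0,0,0,0.515,-0.115,1.005,0,0,0,0.64,-0.145,1.19,0,0,0,0.775,-0.175,1.37,0,0,0,0.915,-0.205,1.54,0,0,0,1.07,-0.24,1.71,0,0,0,1.225,-0.275,1.87,0,0,0])

```text
time_s: 15.28
eef_pos: [0.5638, 0.04, 0.2807]
eef_rot: [-0.001, 0.781, 0.625, -0.002]
wrist_force: [-17.9, -1.4, 13.6]
opening: 0.116
grasp_force: 58.5
```

move_arm(plan=[0,0,0,0,0,0,0,0,0,0,0,0,0,0,0,0,0,0])

```text
time_s: 15.65
eef_pos: [0.564, 0.04, 0.2809]
eef_rot: [-0.0, 0.781, 0.625, -0.002]
wrist_force: [-18.9, -0.4, 14.5]
opening: 0.116
grasp_force: 59.3
```

```bash
python3 - <<'E'
from h import *
c=snap("side","s5.png");d=snap("top","t5.png")
o=ctrl.get_obs();p=np.array(o["eef_pos"]);print(p,o["opening"],o["grasp_force"],o["wrist_force"],o["torque"])
th=np.radians(-12.7);ex=np.array([np.cos(th),np.sin(th),0]);ey=np.array([-ex[1],ex[0],0])
# lid angle from tool displacement since closed grasp
dl=p-np.array([.4868,.0582,.0955]);x=-.260+dl@ex;z=.006+dl[2]
print("angle",np.degrees(np.arctan2(z,-x)+np.arctan2(-.006,.26)),"radius",np.hypot(x,z))
h=np.array([.4868,.0582,.110])+.26*ex
# predicted front-corner & window positions for 45 deg
for a in(40,45,50):
    a=np.radians(a);u=-np.cos(a)*ex+np.sin(a)*np.array([0,0,1]);n=np.sin(a)*ex+np.cos(a)*np.array([0,0,1])
    C=[h+.215*u+.012*n+s*.12*ey for s in(1,-1)]
    print("side",proj(c,C).round(1).tolist(),"top",proj(d,C).round(1).tolist())
a=c["pixels"][110:290,140:320];b=d["pixels"][110:290,160:340]
cv2.imwrite("pics/c5.png",np.hstack([cv2.resize(a,(400,400)),cv2.resize(b,(400,400))])[:,:,::-1])
E
```

```text
[0.56392291 0.03996273 0.28084812] 0.11661381412517036 59.31559503078461 [-18.77482769  -0.32341086  14.2684001 ] [ 0.01977966  3.32855845 -0.11863164]
angle 45.30876683427559 radius 0.26322292168657985
side [[192.5, 184.1], [279.8, 136.3]] top [[187.7, 183.9], [289.0, 206.5]]
side [[187.6, 175.7], [275.6, 128.8]] top [[188.2, 177.5], [290.7, 200.3]]
side [[182.5, 167.5], [271.1, 121.6]] top [[188.9, 170.7], [292.4, 193.6]]
```

View pics/c5.png

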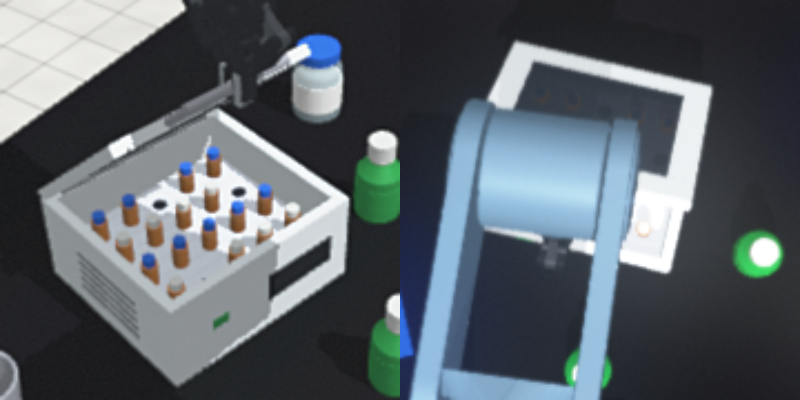

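The lid is held near 45°, but the images suggest it may be a little lower. I check its right front corner closely in both views, closed and open.

```bash
python3 - <<'E'
from h import *
T=[]
for f,(u,v) in(("top0",(280,228)),("side0",(293,200)),("t5",(291,203)),("s5",(278,132))):
    im=cv2.imread(f"pics/{f}.png");x,y=u-25,v-18
    t=cv2.resize(im[y:y+37,x:x+50],(400,296),interpolation=cv2.INTER_NEAREST)
    for i in range(0,50,10):
        cv2.line(t,(i*8,0),(i*8,5),(0,255,255),1);cv2.putText(t,str(x+i),(i*8+2,14),0,.35,(0,255,255),1)
    for i in range(0,37,10):
        cv2.line(t,(0,i*8),(5,i*8),(0,255,255),1);cv2.putText(t,str(y+i),(6,i*8+10),0,.35,(0,255,255),1)
    T.append(t)
cv2.imwrite("pics/q6.png",np.vstack([np.hstack(T[:2]),np.hstack(T[2:])]))
E
```

```text
(no output)
```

View pics/q6.png

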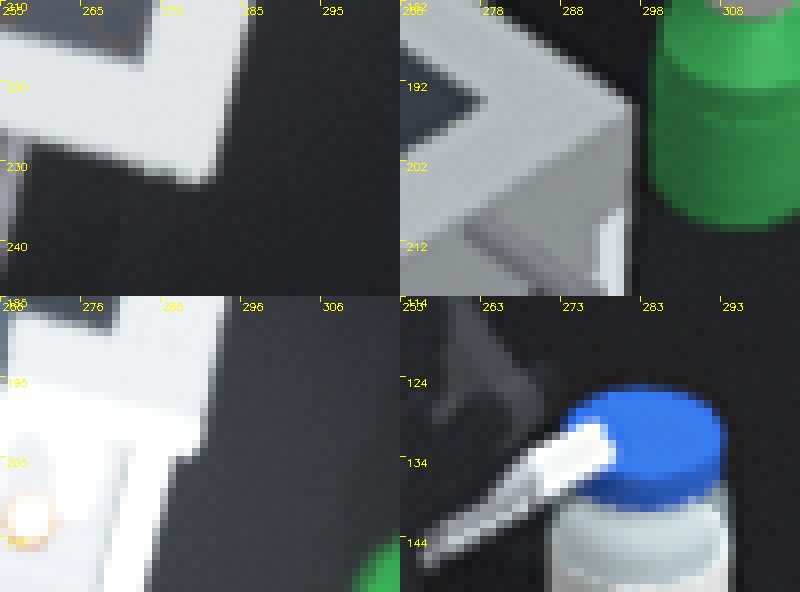

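```bash
python3 - <<'E'
from h import *
import pickle
t=pickle.load(open("top0.pkl","rb"));s=pickle.load(open("side0.pkl","rb"))
def tri(a,b):
    A,B=np.array(t["origin"]),np.array(s["origin"]);d=ray(t,[a])[0];e=ray(s,[b])[0]
    u=np.linalg.lstsq(np.c_[d,-e],B-A,rcond=None)[0];return (A+d*u[0]+B+e*u[1])/2,np.linalg.norm(A+d*u[0]-B-e*u[1])
th=np.radians(-12.7);ex=np.array([np.cos(th),np.sin(th),0])
c,e0=tri((281,232),(297,194.2));print("closed",c,e0)
z=np.array([0,0,1])
for nm,q,nn in(("bottom",((291,204),(279.5,134.6)),0),("top",((291.3,201),(278.2,129.5)),.012)):
    p,e1=tri(*q)
    dx=-.215+(p-c)@ex;dz=.012+(p-c)[2]
    print(nm,p,e1,np.degrees(np.arctan2(dz,-dx)-np.arctan2(nn,.215)),np.hypot(dx,dz))
H=c+.215*ex-.012*z
for a in(42,43,44,45,46,47):
    a=np.radians(a);u=-np.cos(a)*ex+np.sin(a)*z;n=np.sin(a)*ex+np.cos(a)*z
    C=[H+.215*u,H+.215*u+.012*n];print(np.degrees(a).round(),proj(t,C).round(1).tolist(),proj(s,C).round(1).tolist())
E
```

```text
closed [ 0.5030803  -0.06904187  0.12523586] 0.0019279404837202116
bottom [ 0.56588361 -0.08649266  0.25725873] 0.0017162695265423062 43.855122541913815 0.20787402974267816
top [ 0.57107021 -0.08697215  0.26855227] 0.0036904470879916998 43.82579923572368 0.212297950312429
42.0 [[288.9, 208.2], [289.9, 204.5]] [[281.2, 137.0], [278.8, 132.1]]
43.0 [[289.2, 207.0], [290.2, 203.3]] [[280.5, 135.5], [277.9, 130.6]]
44.0 [[289.5, 205.9], [290.6, 202.0]] [[279.7, 134.0], [277.1, 129.2]]
45.0 [[289.8, 204.7], [290.9, 200.8]] [[278.8, 132.5], [276.2, 127.7]]
46.0 [[290.2, 203.4], [291.2, 199.5]] [[278.0, 131.0], [275.3, 126.2]]
47.0 [[290.5, 202.2], [291.6, 198.1]] [[277.2, 129.5], [274.4, 124.7]]
```

Arm geometry gives 45.3° and vision about 44.5°, which is good. I ease the radial push of about 23 N by moving slightly outward along the lid.

move_arm(plan=[-0.02,0,0.02,0,0,0,-0.04,0.01,0.04,0,0,0,-0.04,0.01,0.04,0,0,0,-0.04,0.01,0.04,0,0,0])

```text
time_s: 16.25
eef_pos: [0.5636, 0.04, 0.2807]
eef_rot: [0.0, 0.781, 0.625, -0.001]
wrist_force: [-6.7, -2.2, 1.4]
opening: 0.111
grasp_force: 59.0
```

```bash
python3 - <<'E'
from h import *
o=ctrl.get_obs();p=np.array(o["eef_pos"]);print(p,o["opening"],o["grasp_force"],o["wrist_force"],o["torque"],o["time_s"])
th=np.radians(-12.7);ex=np.array([np.cos(th),np.sin(th),0])
dl=p-np.array([.4868,.0582,.0955]);x=-.260+dl@ex;z=.006+dl[2]
print("angle",np.degrees(np.arctan2(z,-x)+np.arctan2(-.006,.26)),"radius",np.hypot(x,z))
E
```

```text
[0.56358726 0.04002805 0.28067594] 0.11126703817375767 58.979376554489136 [-6.6946007  -2.18296739  1.39076543] [-0.35419788  1.36448983 -0.13692649] 16.25
angle 45.22897900845303 radius 0.2633327247768967
```

```bash
python3 -c "
from bench import ctrl
print(ctrl.hand_in())"
```

```text
the job is handed in; nothing more can be done
None
```

The job is handed in: the amber bottle stands upright on the blue mat, and the gripper is still holding the cooler lid at about 45° (45.2° from the arm's pose, 43.5–45.3° from the images); the rack, jar and beaker were not touched.

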